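Fill the spice carrier and show it to the phone

ROBOT

A 6-joint arm with a two-finger parallel gripper is mounted at the origin on the work surface. World frame = base frame: x ahead of the robot, y to its left, z up, the work surface at z = 0. Lengths are in m, angles in degrees, forces in N, time in s.
With the tool pointing down it reaches from about 0.4 to 0.825 m from the base axis. Payload 7 kg.
Tool frame: the origin (TCP) lies midway between the tips of the shut fingers; the grasp point (between the pads) lies 19 mm behind it (hold_point_z is the distance from the TCP to the grasp point, in m); z points along the fingers, y is the line along which they close (so a half turn about z gives the same grasp; the last joint's range is limited). The gripper opens to 88 mm and grips with 3 to 60 N. Pads are 19 mm wide; open, the fingers measure 130 mm over their backs; the gripper's body (78 mm by 193 mm) begins 47 mm behind the grasp point.
Start: joints at [-58.321, 20.546, 0.682, 0, -70.136, -16.507], TCP at [0.177, -0.651, 0.227] pointing down, gripper open.
Joint ranges: [-176.03, 176.03], [-82.01, 121.73], [-58.28, 71.71], [-173.87, 95.51], [-174.79, -0.11], [-173.66, 173.66]. Speed limits (degrees/s): [136.94, 136.94, 172.46, 180, 180, 180].

INTERFACE

Orientations are given as [roll, pitch, yaw] about the fixed x, y, z axes, in that order (R = Rz(yaw) Ry(pitch) Rx(roll)).
In Python, from plant import get_state, capture, close_job, hold_point_z gives the robot as it stands.
- The arm moves only by the shell command python3 -m inch 'ROWS' [FORCE]. ROWS is text: rows parted by semicolons, each of 5 numbers parted by spaces: the shift along the tool's x, y, z normalised to -1 to 1, where 1 is 0.15 m, then the turn about the tool's z normalised to -1 to 1, where 1 is 360 degrees, then the opening, from 0 (shut) to 1 (fully open). In form: tx ty tz spin grip; .... A call has exactly 8 rows; each row shifts and turns the commanded pose from where the row before left it, along the tool's axes as they then stand; what a row does not reach is not made up. A row lasts 1/8 s, in which the tool goes at most 62.5 mm and 10.7 degrees, less where a joint would pass 70% of its speed; a pose out of reach is approached as far as the arm can. A call with a number of a shift or a turn outside -1 to 1 is refused whole. A call with a gripper value outside its range is refused whole. The fingers move at their own pace and stop on an object; FORCE is the grip in N (left out, the last holds). Time passes only in rows, so rows that do not move let the fingers close, or fill a call up. It gives the time, the measured TCP pose, the force, the opening and the grip force at its end, in the units of the state.
- get_state(): the state, without advancing time (a new reading comes with each control period).
- capture(name): name is "scene" or "top" or "wrist"; returns a dict with "color" (480x640x3 uint8, blue, green, red), "mtx" (3x3 intrinsics, pixels), "R" (3x3) and "t" (3): a world point X has camera coordinates R X + t. Camera axes: x right, y down, z forward; pixel columns grow to the right and rows downward; lengths in m; the calibration is good to about 2 mm. A picture is of the moment at which its call begins. There is no depth.
- close_job(): hands the job in; it is judged then, once.
The state is a dict: "time_s": time; "joints": joint angles; "qd": joint speeds; "joint_torque": joint torques, N m; "tcp_pos": TCP position; "eef_rot": TCP orientation; "contact_force": force on the tool from outside, world axes, zero at the start; "moment": the same for the moment, N m; "gripper_width": finger opening in m; "gripper_force": force on a finger pad.
Only numpy, scipy, OpenCV 4.12 (cv2) and the standard library are available. Lean on these libraries where they do the work, as an engineer would, in place of code of your own. Each camera call takes 0.05 s, during which the arm holds its last target. There are 200 camera calls.

TASK

Set the loose oblong spice tin upright in the empty pocket of the bamboo carrier standing on the worktop, fully down and square; lower it in gently rather than dropping it, and let go of it. Then lift the carrier by its upright handle, tin and jar both aboard, and show it to the phone on the stand for the stock photo: carrier level, one long side square to the phone, middle of the carrier straight in front of the lens at lens height and 20 cm away. Finish while still holding it there, quite still, and leave the other jar and tin, the mug and the can where they stand.

Things in the scene. Friction and masses are not known exactly. Their poses are not given: they have to be found in the camera images.
- carrier: Loose pale bamboo carrier, base 64 (x) x 176 (y) x 6 mm, 0.24 kg. Origin: centre of underside, y along its length, z up. Two walled pockets on it: at y = +52 mm oblong, empty, for the spice tin; at y = -52 mm square, 54 mm inside, with a round jar. Walls 5 mm thick, tops at z = 24 mm. Between them an upright handle slat, 12 (y) x 40 (x) mm, top at z = 110 mm.
- pocket (a point): Centre of the floor of the empty oblong pocket (carrier y = +52 mm, z = 6 mm); axes as the carrier's. Inside 46 (x) x 62 (y) mm, walls 18 mm high.
- handle (a point): Point in the middle of the carrier's handle slat, 98 mm above the carrier's underside and 12 mm below the slat's top: a good place to pinch it across its 12 mm thickness (carrier y). Axes as the carrier's. The jar and the seated tin reach up to 66 and 68 mm above the underside.
- carrier_mid (a point): The carrier's middle, on its centre line 40 mm above its underside; this point is to be in front of the lens. Axes as the carrier's.
- spice_tin: The loose spice tin to load: plain metal, dark lid, oblong, 40 (x) x 56 (y) x 62 (z) mm, with a 14 mm high lid, about 0.1 kg, standing upright. Origin: centre of its underside. Its x goes along the carrier's x in the pocket (either way round). In the pocket it has 3 mm of play on each side.
- aboard_jar: Round amber glass jar, 48 mm diameter, 60 mm high, about 0.13 kg, standing in the carrier's square pocket; it stays there. Origin: centre of its underside.
- phone: Smartphone (74 x 150 x 9 mm, black) held upright on a fixed metal stand with a 96 mm round foot, at the robot's right; top at 220 mm. Origin: centre of the foot's underside. Its back, with the lens, faces along its -x axis; y is level, z up.
- lens (a point): Centre of the phone's camera lens, 190 mm above the worktop; axes as the phone's: the lens looks level along -x.
- spare_jar: Bystander: round amber glass jar, 62 mm diameter, 72 mm high, standing on the worktop. Origin: centre of its underside.
- squat_tin: Bystander: square squat metal tin with dark lid, 66 x 66 x 45 mm high, on the worktop. Origin: centre of its underside.
- mug: Bystander: white mug, 80 mm diameter, 92 mm high, at the far side. Origin: centre of its underside.
- food_can: Bystander: can with paper label, 74 mm diameter, 100 mm high, at the far right. Origin: centre of its underside.
Not all that is in view belongs to the job. Leave any pink look-alike of the phone alone. Leave any blue look-alike of the aboard_jar alone.

How it is judged (in metres and radians):
On the way:
1. the spice tin stands fully down and square in the carrier's oblong pocket, let go, with the carrier on the worktop (x of spice_tin in the frame of pocket between -0.005 and 0.005 m and y of spice_tin in the frame of pocket between -0.005 and 0.005 m and z of spice_tin in the frame of pocket between -0.004 and 0.003 m and angle between the z axis of spice_tin and the z axis of carrier, either way round below 0.1 rad and angle between the x axis of spice_tin and the x axis of carrier, either way round below 0.15 rad and contact force between spice_tin and the fingers below 0.1 N and height (world z) of carrier below 0.008 m and angle between carrier's own z axis and vertical below 0.05 rad), for 0.2 s.
At the end, for the whole second after the job is handed in: Fingers hold the carrier in the air, still, touching neither tin, jar nor phone: middle 170-230 mm before the lens, within 25 mm sideways and in height, upright within 0.12 rad, long side square within 0.17 rad; tin fully down in its pocket (5 mm, 0.15 rad), jar standing in its own (x of carrier_mid in the frame of lens between -0.23 and -0.17 m and y of carrier_mid in the frame of lens between -0.025 and 0.025 m and z of carrier_mid in the frame of lens between -0.025 and 0.025 m and angle between carrier's own z axis and vertical below 0.12 rad and angle between the x axis of carrier and the x axis of phone, either way round below 0.17 rad and contact force between the fingers and carrier above 2 N and contact force between carrier and phone below 0.1 N and contact force between the fingers and spice_tin below 0.1 N and contact force between the fingers and aboard_jar below 0.1 N and linear speed of carrier below 0.03 m/s and angular speed of carrier below 0.15 rad/s and x of spice_tin in the frame of pocket between -0.005 and 0.005 m and y of spice_tin in the frame of pocket between -0.005 and 0.005 m and z of spice_tin in the frame of pocket between -0.004 and 0.003 m and angle between the z axis of spice_tin and the z axis of carrier, either way round below 0.1 rad and angle between the x axis of spice_tin and the x axis of carrier, either way round below 0.15 rad and z of aboard_jar in the frame of carrier between 0 and 0.012 m and angle between the z axis of aboard_jar and the z axis of carrier, either way round below 0.15 rad and y of aboard_jar in the frame of carrier between -0.062 and -0.042 m and x of aboard_jar in the frame of carrier between -0.01 and 0.01 m); the arm keeps its last pose, push and grip.
It fails at once if another jar, tin, mug or can is moved more than 30 mm or tipped over (distance of any of spare_jar, squat_tin, mug, food_can from where it was at the start of the episode above 0.03 m or angle between any of spare_jar, squat_tin, mug, food_can's own z axis and vertical above 0.5 rad).
It fails at once if the spice tin is dropped into the carrier from more than about 25 mm (contact force between the fingers and spice_tin below 0.1 N and linear speed of spice_tin above 0.7 m/s and horizontal distance between spice_tin and pocket below 0.05 m and height (world z) of carrier below 0.02 m).
It also fails if it takes over 67 s, if anything falls off the work surface, if the arm or the gripper's body presses on something with over 40 N, if the wrist force passes 120 N, or if a joint passes its speed limit or range.

## Working session

There is one attempt and no reset: what is moved stays moved. The work goes in short steps, Python scripts to look and compute and a shell command to move; the robot and the scene stay as the last step left them, time stands still between calls to the robot, and variables do not carry over. Pictures are saved under pics/ and viewed, at most 10 in all, crops included, and the job is handed in when it is done.

```bash
ls; mkdir -p pics
python3 - <<'E'
from plant import *
import cv2
print(get_state(), hold_point_z)
for n in("scene","top"):
    c=capture(n);cv2.imwrite(f"pics/{n}0.png",c["color"]);print(n,c["mtx"].tolist(),c["R"].round(4).tolist(),c["t"].round(4).tolist())
E
```

```text
pics
{'time_s': 0.0, 'joints': array([-5.83216746e+01,  2.05913278e+01,  6.31599124e-01, -2.17199228e-02,
       -7.01364502e+01, -1.65067427e+01]), 'qd': array([-0.03041424, -0.08916051,  0.04020374,  0.11467578, -0.00526677,
       -0.05494781]), 'joint_torque': array([-3.91808380e-04, -5.82709050e+01,  2.93055421e+01,  6.99737817e+00,
        6.98700955e-03, -1.62398596e-04]), 'tcp_pos': array([ 0.17649284, -0.65098068,  0.22560236]), 'eef_rot': array([ 1.79901983e+02, -7.75363343e-03, -1.64835808e+02]), 'contact_force': array([-0.57732198, -0.45438321,  0.11639696]), 'moment': array([ 0.05048459,  0.01272539, -0.0169345 ]), 'gripper_force': 0.0, 'gripper_width': 0.08766213540855065} 0.0188
scene [[573.7269894875029, 0.0, 319.42838940197714], [0.0, 573.7269894875029, 237.0942403614747], [0.0, 0.0, 1.0]] [[0.8128, 0.5825, 0.0044], [0.4533, -0.6278, -0.6327], [-0.3658, 0.5163, -0.7744]] [-0.4227, -0.2298, 1.78]
top [[473.8831033132014, 0.0, 322.1077076999348], [0.0, 473.8831033132014, 235.12050873074227], [0.0, 0.0, 1.0]] [[0.0221, -0.9995, 0.0216], [-0.9944, -0.0242, -0.1028], [0.1033, -0.0192, -0.9945]] [-0.1074, 0.6135, 1.1664]
```

View pics/top0.png

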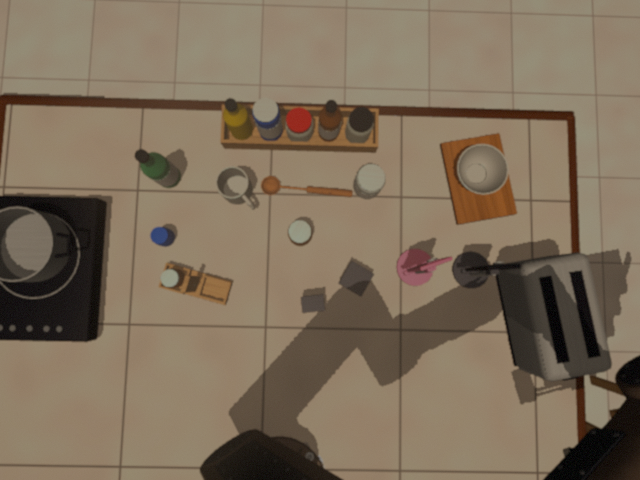

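View pics/scene0.png

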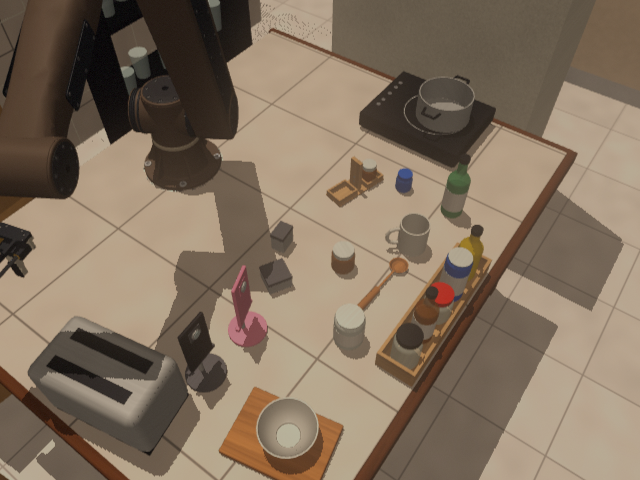

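The top view shows the carrier at about (197,285), the small tin at (314,300), the squat tin at (355,277), and the black phone with its foot at (470,268). The pink decoy is at (416,266). I'll crop in closer next.

```bash
cat > h.py <<'E'
import numpy as np, cv2
from plant import *
def cast(c,px,z):
    px=np.atleast_2d(np.array(px,float))
    d=np.c_[px,np.ones(len(px))]@np.linalg.inv(c["mtx"]).T@c["R"]
    o=-c["R"].T@c["t"]
    return o+d*((z-o[2])/d[:,2])[:,None]
def proj(c,X):
    q=np.atleast_2d(X)@c["R"].T+c["t"]; q=q@c["mtx"].T
    return q[:,:2]/q[:,2:]
def tri(c1,p1,c2,p2):
    P=[c["mtx"]@np.c_[c["R"],c["t"]] for c in(c1,c2)]
    X=cv2.triangulatePoints(P[0],P[1],np.array(p1,float).reshape(2,1),np.array(p2,float).reshape(2,1))
    return (X[:3]/X[3]).ravel()
E
python3 - <<'E'
from h import *
t=cv2.imread("pics/top0.png");s=cv2.imread("pics/scene0.png")
r=lambda im,x,y,w,h,f:cv2.resize(im[y:y+h,x:x+w],None,fx=f,fy=f,interpolation=cv2.INTER_CUBIC)
a=r(t,150,250,100,60,4);b=r(t,295,250,100,60,4);c=r(t,440,240,100,60,4);d=r(s,170,300,100,100,4);d=d[:360]
e=r(s,225,210,100,90,4)
cv2.imwrite("pics/crops.png",np.vstack([np.hstack([a,b]),np.hstack([cv2.copyMakeBorder(c,0,120,0,0,0),d])]))
for k,n in((a,0),):pass
E
```

```text
(no output)
```

View pics/crops.png

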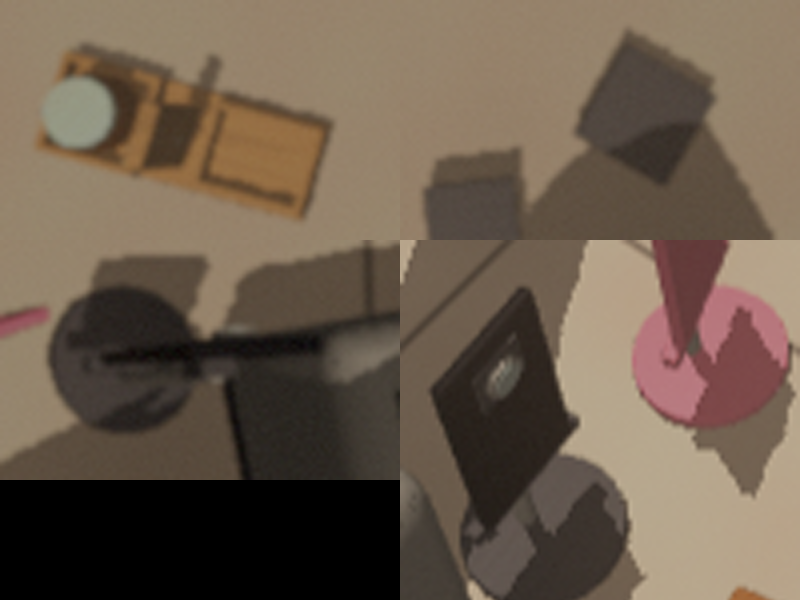

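Run:
```python
from h import *
np.set_printoptions(precision=4,suppress=True)
t=capture("top");s=capture("scene")
C=cast(t,[(232.5,280.5),(225.8,304.5),(167,263),(159.25,286.75)],.024)[:,:2]
print("carrier end corners",C, np.linalg.norm(C[0]-C[1]),np.linalg.norm(C[0]-C[2]),np.linalg.norm(C[1]-C[3]))
F=cast(t,[(471.3,270)],0.01);print("foot",F)
L=cast(s,[(195.5,333)],.19);print("lens",L)
print("phone top corners",cast(s,[(178,337),(201.2,312)],.22))
# grey tins in top
hsv=cv2.cvtColor(t["color"],cv2.COLOR_BGR2HSV)
print(hsv[300,314],hsv[277,355],hsv[290,335],hsv[320,330])
b=t["color"].astype(int)
m=((b.max(2)-b.min(2)<25)&(b.max(2)<115)).astype(np.uint8)
m[:,:300]=0;m[:,380:]=0;m[:255]=0;m[325:]=0
n,l,st,ce=cv2.connectedComponentsWithStats(m)
for i in range(1,n):
    if st[i,4]>80:
        r=cv2.minAreaRect(np.argwhere(l==i)[:,::-1].astype(np.float32));print(st[i],r)
cv2.imwrite("pics/m.png",cv2.resize(np.hstack([m[250:330,295:395]*255, b.astype(np.uint8)[250:330,295:395].mean(2).astype(np.uint8)]),None,fx=4,fy=4))
```

```text
carrier end corners [[0.4966 0.1294]
 [0.4365 0.1436]
 [0.5367 0.2954]
 [0.4769 0.3113]] 0.06172532816509515 0.17073550444306854 0.1725083611036874
foot [[ 0.5372 -0.48    0.01  ]]
lens [[ 0.5467 -0.4784  0.19  ]]
phone top corners [[ 0.5405 -0.5152  0.22  ]
 [ 0.538  -0.4452  0.22  ]]
[12 53 82] [12 55 79] [ 16  73 147] [16 82 93]
[340 261  33  36 707] ((355.86785888671875, 278.29791259765625), (27.13705062866211, 26.993087768554688), 30.256441116333008)
[302 294  24  18 358] ((313.1076965332031, 303.361572265625), (17.116792678833008, 22.450286865234375), 82.87498474121094)
```

View pics/m.png

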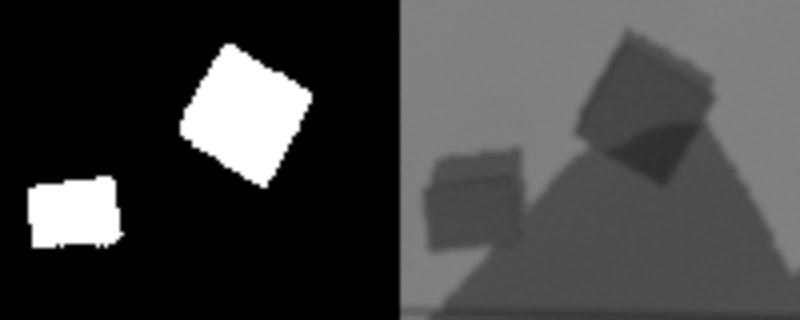

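The mask shows the squat tin at (355,278) and the spice tin's top face at (313,303). The lens faces world +x, so the photo spot has a radius of about 0.85-0.88, which is near the edge of reach. I'll test that reach while the hand is empty, because it decides the grip offset on the handle.

```bash
python3 -m inch '0 0 -.34 .021 1;0 0 -.34 .021 1;-.4 .13 0 0 1;-.4 .13 0 0 1;-.4 .13 0 0 1;-.4 .13 0 0 1;-.4 .13 0 0 1;-.4 .13 0 0 1'; python3 -m inch '-.4 .13 0 0 1;-.4 .13 0 0 1;-.36 .1 0 0 1;-.2 .06 0 0 1;0 0 .3 0 1;0 0 .33 0 1;0 0 0 0 1;0 0 0 0 1'
```

```text
time_s: 1.2
tcp_pos: [0.5349, -0.5343, 0.3285]
eef_rot: [180.0, -0.0, -179.9]
contact_force: [-0.7, -1.0, -0.3]
gripper_width: 0.0875
gripper_force: 0.0
time_s: 2.2
tcp_pos: [0.7365, -0.4732, 0.2365]
eef_rot: [-179.9, 0.1, -179.9]
contact_force: [-0.5, 0.2, 0.3]
gripper_width: 0.0878
gripper_force: 0.0
```

The reach is fine: it got to radius 0.875. Next I'll measure the tin and the carrier.

Run:
```python
from h import *
np.set_printoptions(precision=4,suppress=True)
t=capture("top")
K=np.array([(425,190),(522,180),(527,245),(430,252)])/4+[195,250]; K[:,0]=(np.array([425,522,527,430])-400)/4+295
T=cast(t,K,.062);print(T,T.mean(0),np.linalg.norm(T[1]-T[0]),np.linalg.norm(T[2]-T[1]))
C=np.array([[0.4966,0.1294],[0.4365,0.1436],[0.5367,0.2954],[0.4769,0.3113]])
y=(C[0]+C[1]-C[2]-C[3])/2;y/=np.linalg.norm(y);o=(C.mean(0))-.002*y
print("carrier",o,"yaw of y",np.degrees(np.arctan2(y[1],y[0])),"pocket",o+.052*y)
w=capture("wrist");print(w["R"],w["t"],w["mtx"]);p=get_state()["tcp_pos"];print("tcp px",proj(w,p), w["R"]@p+w["t"])
```

```text
[[ 0.459  -0.0452  0.062 ]
 [ 0.4663 -0.1041  0.062 ]
 [ 0.4272 -0.108   0.062 ]
 [ 0.4218 -0.0492  0.062 ]] [ 0.4436 -0.0766  0.062 ] 0.059336555518076 0.03928330735899195
carrier [0.4871 0.2219] yaw of y -103.56260158979211 pocket [0.4749 0.1713]
[[-0.0007  1.     -0.0022]
 [ 0.9543  0.0013  0.299 ]
 [ 0.299  -0.0019 -0.9543]] [ 0.4746 -0.7442  0.1801] [[382.1516   0.     314.6496]
 [  0.     382.1516 235.9411]
 [  0.       0.       1.    ]]
tcp px [[315.18   300.6328]] [0.0002 0.0295 0.1743]
```

```bash
python3 -m inch '0 0 -.4 0 1;.23 .31 0 0 1;.23 .31 0 0 1;.23 .31 0 0 1;.23 .31 0 0 1;.23 .31 0 0 1;.23 .31 0 0 1;.23 .31 0 0 1'; python3 -m inch '.17 .235 0 0 1;.17 .235 0 0 1;0 0 0 -.0295 1;0 0 .1 -.0295 1;0 0 .1 -.0295 1;0 0 .1 -.0295 1;0 0 .1 -.0295 1;0 0 .1 -.0295 1';python3 -m inch '0 0 .1 -.0295 1;0 0 0 -.0295 1;0 0 0 -.0295 1;0 0 0 0 1;0 0 0 0 1;0 0 0 0 1;0 0 0 0 1;0 0 0 0 1'
python3 - <<'E'
from h import *
w=capture("wrist");cv2.imwrite("pics/w1.png",w["color"])
p=get_state();print(p["tcp_pos"],p["eef_rot"],proj(w,[.4436,-.0766,.062]))
E
```

```text
time_s: 3.3
tcp_pos: [0.4939, -0.1461, 0.2968]
eef_rot: [180.0, 0.3, -180.0]
contact_force: [0.5, 1.1, 0.7]
gripper_width: 0.0877
gripper_force: 0.0
time_s: 4.3
tcp_pos: [0.4445, -0.0765, 0.2211]
eef_rot: [-179.8, 0.2, -115.9]
contact_force: [0.1, -0.3, -0.3]
gripper_width: 0.0877
gripper_force: 0.0
time_s: 5.3
tcp_pos: [0.4432, -0.0767, 0.2041]
eef_rot: [180.0, 0.0, -84.4]
contact_force: [-0.0, 0.2, 0.7]
gripper_width: 0.0871
gripper_force: 0.0
[ 0.44313063 -0.07668343  0.20401514] [ 1.79993891e+02 -1.05324111e-03 -8.43946712e+01] [[314.79315255 221.38529173]]
```

View pics/w1.png

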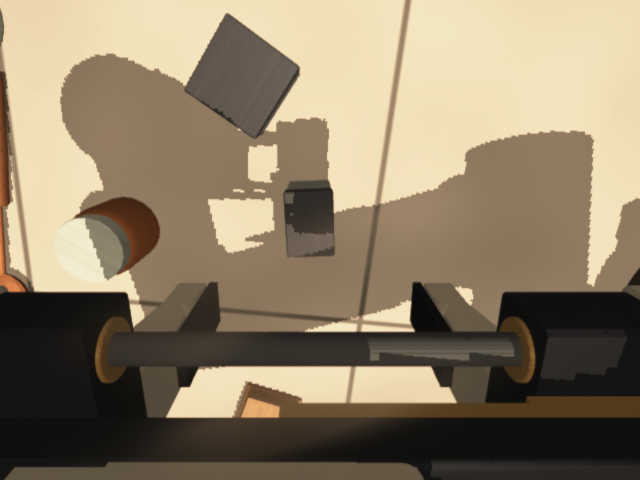

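The tin's top face is at corners (285,189), (332,187), (335,256) and (287,257).

Run:
```python
from h import *
np.set_printoptions(precision=4,suppress=True)
w=capture("wrist")
T=cast(w,[(285,189),(332,187),(335,256),(287,257)],.062)[:,:2]
a=T[2]+T[3]-T[0]-T[1];b=T[1]+T[2]-T[0]-T[3]
print(T,T.mean(0),np.linalg.norm(a)/2,np.linalg.norm(b)/2,np.degrees(np.arctan2(a[1],a[0])),np.degrees(np.arctan2(b[1],b[0])))
s=get_state();y=np.radians(s["eef_rot"][2]);d=T.mean(0)-s["tcp_pos"][:2]
print(d@[np.cos(y),np.sin(y)]/.15,d@[np.sin(y),-np.cos(y)]/.15)
```

```text
[[ 0.4697 -0.1007]
 [ 0.4328 -0.1059]
 [ 0.4239 -0.0485]
 [ 0.4637 -0.0437]] [ 0.4475 -0.0747] 0.05772021338814317 0.03867933105972586 97.40674488293844 -172.5543483775896
-0.010405070394270978 -0.03041556310199117
```

```bash
python3 -m inch '.01 -.03 .2 -.005 1;0 0 .28 0 1;0 0 .28 0 1;0 0 .2 0 1;0 0 .14 0 1;0 0 .06 0 1;0 0 0 0 1;0 0 0 0 .4' 25; python3 -m inch '0 0 0 0 0;0 0 0 0 0;0 0 0 0 0;0 0 0 0 0;0 0 0 0 0;0 0 0 0 0;0 0 0 0 0;0 0 0 0 0' 25
```

```text
time_s: 6.4
tcp_pos: [0.4484, -0.0776, 0.0309]
eef_rot: [-179.9, 0.0, -82.6]
contact_force: [-0.7, 0.1, -0.2]
gripper_width: 0.082
gripper_force: 0.0
time_s: 7.4
tcp_pos: [0.4478, -0.0777, 0.0301]
eef_rot: [-180.0, -0.0, -82.6]
contact_force: [-0.5, 0.3, 2.9]
gripper_width: 0.0403
gripper_force: 25.0
```

```bash
python3 -m inch '0 0 -.15 0 0;0 0 -.33 0 0;0 0 -.33 0 0;0 0 -.33 0 0;-.2 -.05 0 0 0;-.3 -.08 0 0 0;-.35 -.1 0 0 0;-.35 -.1 0 0 0'; python3 -m inch '-.3 -.1 0 0 0;-.3 -.07 0 0 0;-.2 -.036 0 0 0;0 0 0 .02 0;0 0 0 .02 0;0 0 0 .0183 0;0 0 0 0 0;0 0 0 0 0'
python3 - <<'E'
from h import *
w=capture("wrist");cv2.imwrite("pics/w2.png",w["color"])
p=get_state();print(p["tcp_pos"],p["eef_rot"],p["gripper_width"],proj(w,[[.4749,.1713,.006],[.4966,.1294,.024],[.4365,.1436,.024]]))
E
```

```text
time_s: 8.4
tcp_pos: [0.4733, 0.1087, 0.201]
eef_rot: [-180.0, 0.0, -82.6]
contact_force: [0.5, 0.8, 0.3]
gripper_width: 0.0401
gripper_force: 25.0
time_s: 9.4
tcp_pos: [0.4886, 0.23, 0.2008]
eef_rot: [180.0, -0.0, -103.4]
contact_force: [0.2, 0.1, -1.3]
gripper_width: 0.0398
gripper_force: 25.0
[0.48860533 0.23006492 0.20090989] [ 1.79989611e+02 -9.38143332e-03 -1.03445726e+02] 0.03966645342074738 [[314.91562053 140.98558339]
 [277.55948435  97.7149535 ]
 [352.41733286  97.52859628]]
```

View pics/w2.png

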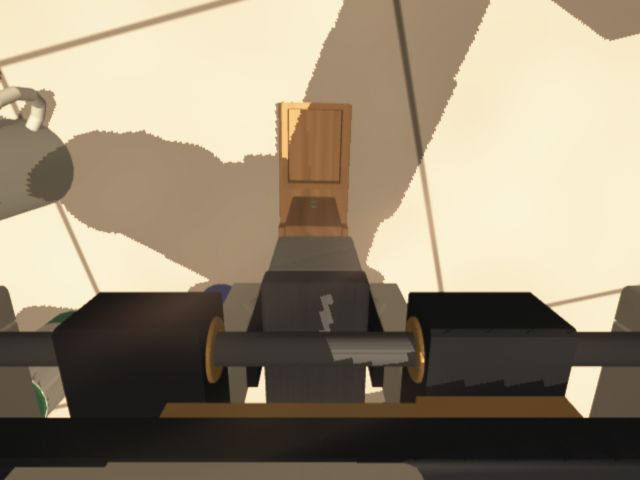

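Run:
```python
from h import *
w=cv2.imread("pics/w2.png")[90:250,255:385]
w=cv2.convertScaleAbs(w,alpha=1.3,beta=20)
cv2.imwrite("pics/w2c.png",cv2.resize(w,None,fx=3.7,fy=3.7,interpolation=cv2.INTER_CUBIC))
```

```text
(no output)
```

View pics/w2c.png

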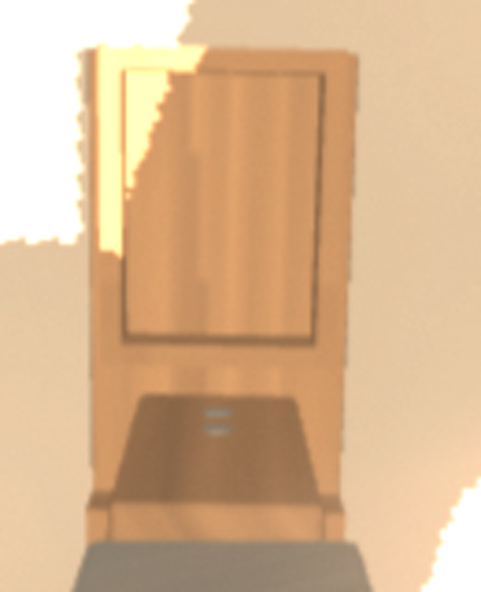

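Crop corners of the pocket rim are (122,68), (326,73), (317,346) and (120,343). The held tin's lower front edge runs (88,542)-(355,543).

Run:
```python
from h import *
np.set_printoptions(precision=4,suppress=True)
w=capture("wrist");s=get_state()
f=lambda k:np.array(k,float)/3.7+[255,90]
yw=np.radians(s["eef_rot"][2]);A=np.array([[np.cos(yw),np.sin(yw)],[np.sin(yw),-np.cos(yw)]])
tf=lambda k,z:((cast(w,f(k),z)[:,:2]-s["tcp_pos"][:2])@A.T)*1000
R=tf([(122,68),(326,73),(317,346),(120,343)],.024);print("rim tool mm",R,R.mean(0))
print("floor",tf([(125,74),(323,77),(314,338),(123,334)],.006))
O=tf([(95,47),(357,55)],.024);print("outer",O,O.mean(0))
print("handle top",tf([(140,396),(297,396),(318,502),(115,502)],.110))
print("tin bottom edge",tf([(88,542),(355,543)],s["tcp_pos"][2]-.0305))
```

```text
rim tool mm [[ 87.6893 -22.787 ]
 [ 86.6347  23.089 ]
 [ 24.9597  22.3227]
 [ 25.6609 -24.5244]] [56.2362 -0.4749]
floor [[ 86.739  -23.2994]
 [ 86.0759  23.6661]
 [ 23.9982  22.7587]
 [ 24.9856 -25.0171]]
outer [[ 92.1475 -28.7399]
 [ 90.4691  29.9531]] [91.3083  0.6066]
handle top [[ 30.1757 -14.9861]
 [ 30.1849  13.0665]
 [ 10.5247  17.224 ]
 [ 10.5119 -19.882 ]]
tin bottom edge [[ 21.6543 -19.0757]
 [ 21.5212  18.2018]]
```

Run:
```python
from h import *
np.set_printoptions(precision=1,suppress=True)
w=capture("wrist");s=get_state();g=cv2.cvtColor(w["color"],6)
print(g[228:290,290:300].mean(1)); print(g[255,250:290],g[255,345:385]);print(g[239,270:290],g[239,345:362])
yw=np.radians(s["eef_rot"][2]);A=np.array([[np.cos(yw),np.sin(yw)],[np.sin(yw),-np.cos(yw)]])
for z,k in((.0315,[(265,271),(366,271)]),(.0175,[(265,271),(366,271)]),(-.0305,[(277,237),(355,237)])):
  print(z,((cast(w,k,s["tcp_pos"][2]+z)[:,:2]-s["tcp_pos"][:2])@A.T)*1000)
c=capture("scene");cv2.imwrite("pics/s2.png",cv2.resize(c["color"][70:220,290:490],None,fx=4,fy=4,interpolation=cv2.INTER_CUBIC))
```

```text
[102.8 103.8 103.8 103.7 103.9 103.9 103.9 100.4  91.4  85.   83.8  84.5
  85.3  86.   85.5  85.6  85.4  85.6  85.6  85.5  85.6  84.8  84.8  84.6
  85.3  85.   84.9  84.4  85.5  86.2  86.1  85.5  84.7  83.7  82.4  82.2
  82.9  83.   83.1  83.5  85.1  88.5  76.4  55.7  48.8  48.4  48.8  48.7
  48.3  48.5  48.4  48.6  49.1  49.5  52.   54.6  55.6  56.7  56.8  56.9
  56.9  57.3]
[145 144 144 145 144 143 144 143 144 144 143 143 142 143 142 143 142 142
 142 141 142 141 129  98  86  85  87  86  86  86  86  87  86  86  86  86
  86  85  85  86] [ 93  95  95  95  96  97  96  98  96  97  97  99 122 144 149 149 151 151
 151 151 152 153 160 176 229 236 237 237 237 237 237 237 237 237 237 237
 237 238 238 238]
[143 144 144 144 144 142 143 132  95  83  84  84  84  85  85  84  84  84
  84  84] [ 93  94  94  95  96  95  99 125 143 147 147 149 147 148 148 149 150]
0.0315 [[ 28.  -18.3]
 [ 28.   17.7]]
0.0175 [[ 22.3 -20.2]
 [ 22.3  19.8]]
-0.0305 [[ 21.4 -20. ]
 [ 21.4  20.3]]
```

View pics/s2.png

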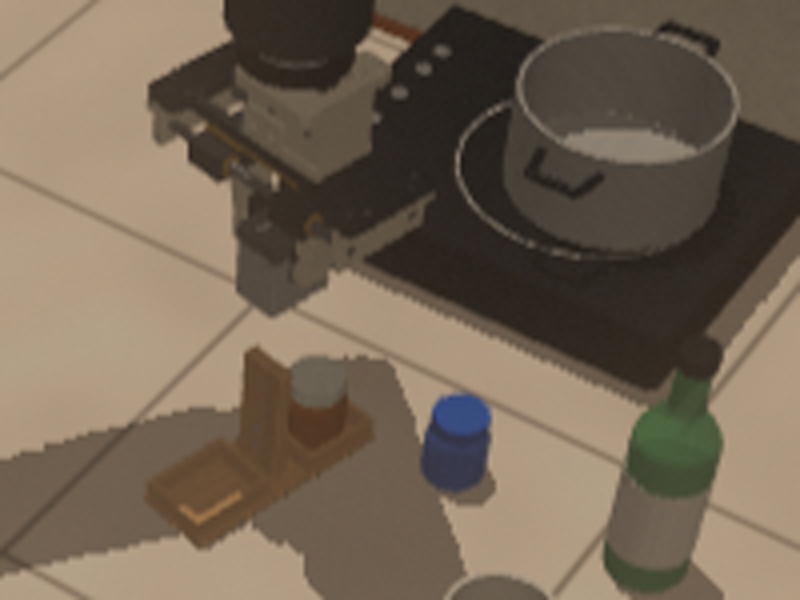

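The held tin's front face is at about 22 mm in tool x, with a 40 mm width that checks. I'll hover just above the pocket and compare the tin and the rim at similar depth.

```bash
python3 -m inch '.2 -.003 0 .0033 0;.203 0 0 0 0;0 0 .2 0 0;0 0 .25 0 0;0 0 .25 0 0;0 0 .15 0 0;0 0 .06 0 0;0 0 0 0 0'
python3 - <<'E'
from h import *
w=capture("wrist");p=get_state();print(p["tcp_pos"],p["eef_rot"])
cv2.imwrite("pics/w3.png",cv2.resize(w["color"][150:350,190:440],None,fx=3,fy=3,interpolation=cv2.INTER_CUBIC))
E
```

```text
time_s: 10.6
tcp_pos: [0.4743, 0.1707, 0.0648]
eef_rot: [180.0, -0.0, -104.8]
contact_force: [-0.2, 0.2, -0.4]
gripper_width: 0.0399
gripper_force: 25.0
[0.47464858 0.17115594 0.06531395] [-1.79966273e+02  3.17154247e-02 -1.04750416e+02]
```

View pics/w3.png

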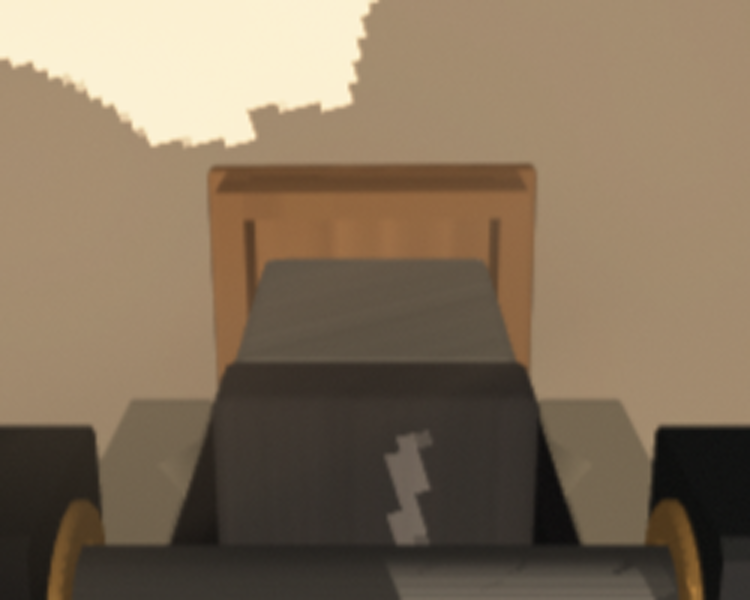

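Run:
```python
from h import *
np.set_printoptions(precision=1,suppress=True)
w=capture("wrist");s=get_state()
yw=np.radians(s["eef_rot"][2]);A=np.array([[np.cos(yw),np.sin(yw)],[np.sin(yw),-np.cos(yw)]])
f=lambda k:np.array(k,float)/3+[190,150]
tf=lambda k,z:((cast(w,f(k),z)[:,:2]-s["tcp_pos"][:2])@A.T)*1000
print("rim far",tf([(246,220),(499,220)],.024),"outer top",tf([(217,190),(528,190)],.024),"base",tf([(209,167),(535,167)],.003))
print("outer side low",tf([(217,350),(530,350)],.024))
z=s["tcp_pos"][2];print("tin bottom",tf([(264,260),(488,260)],z-.0305),"lid edge",tf([(226,363),(527,363)],z+.0175))
g=cv2.cvtColor(w["color"],6);print(g[200:242,310:318].mean(1));print(g[228,262:285],g[228,345:372])
```

```text
rim far [[ 26.  -23.6]
 [ 26.   22. ]] outer top [[ 31.6 -28.6]
 [ 31.6  27. ]] base [[ 31.  -32.9]
 [ 31.   31.1]]
outer side low [[  0.8 -29.8]
 [  0.9  28.6]]
tin bottom [[ 21.9 -19.4]
 [ 21.9  19.1]] lid edge [[ 22.7 -19.9]
 [ 22.7  19.7]]
[141.2 141.6 138.9 111.6  84.5  82.9  82.4  78.9  76.5  76.9  78.4  81.4
  98.1 110.1 111.6 111.4 111.8 111.9 112.  111.8 111.8 113.  113.2 113.6
 113.5 113.6 113.9 113.9 113.9 114.1 114.2 114.1 114.  114.  113.5 109.5
  98.8  90.8  89.6  88.2  87.8  87.4]
[114 112 111 111 111 112 111 112 112 108  85  69  67  77 106 114 115 116
 115 115 115 113 113] [111 110 111 110 111 112 113 112 100  84  76  80 106 113 113 112 113 113
 113 113 113 111 108 115 133 138 139]
```

```bash
python3 -m inch '.0075 -.005 .03 0 0;0 0 .04 0 0;0 0 .04 0 0;0 0 .03 0 0;0 0 .025 0 0;0 0 .015 0 0;0 0 .01 0 0;0 0 0 0 0'
python3 - <<'E'
from h import *
s=get_state();print(s["tcp_pos"],s["contact_force"],s["moment"])
E
```

```text
time_s: 11.7
tcp_pos: [0.4749, 0.1703, 0.0362]
eef_rot: [-180.0, 0.0, -104.7]
contact_force: [0.3, -1.4, -1.1]
gripper_width: 0.0398
gripper_force: 25.0
[0.47488531 0.17027315 0.0361689 ] [ 0.31528633 -1.37436745 -1.13010189] [0.09376678 0.08913554 0.01146528]
```

```bash
python3 -m inch '0 0 .005 0 0;0 0 0 0 0;0 0 0 0 .52;0 0 0 0 .55;0 0 0 0 .6;0 0 0 0 .7;0 0 0 0 1;0 0 0 0 1'; python3 -m inch '0 0 -.15 0 1;0 0 -.3 0 1;0 0 -.4 0 1;0 0 -.4 0 1;-.15 0 0 0 1;0 0 0 0 1;0 0 0 0 1;0 0 0 0 1'
python3 - <<'E'
from h import *
w=capture("wrist");cv2.imwrite("pics/w4.png",w["color"][60:330,150:480]);im=cv2.resize(w["color"][90:330,180:460],None,fx=2.6,fy=2.4);cv2.imwrite("pics/w4c.png",im)
s=get_state();print(s["tcp_pos"],s["eef_rot"])
E
```

```text
time_s: 12.7
tcp_pos: [0.4747, 0.1702, 0.0353]
eef_rot: [180.0, -0.0, -104.7]
contact_force: [-0.5, 0.2, 1.2]
gripper_width: 0.0757
gripper_force: 0.0
time_s: 13.7
tcp_pos: [0.48, 0.1913, 0.2218]
eef_rot: [179.9, -0.1, -104.8]
contact_force: [-0.4, 0.1, -0.6]
gripper_width: 0.0877
gripper_force: 0.0
[0.48015498 0.19141651 0.22201984] [ 1.79948448e+02 -8.01520501e-02 -1.04754635e+02]
```

View pics/w4c.png

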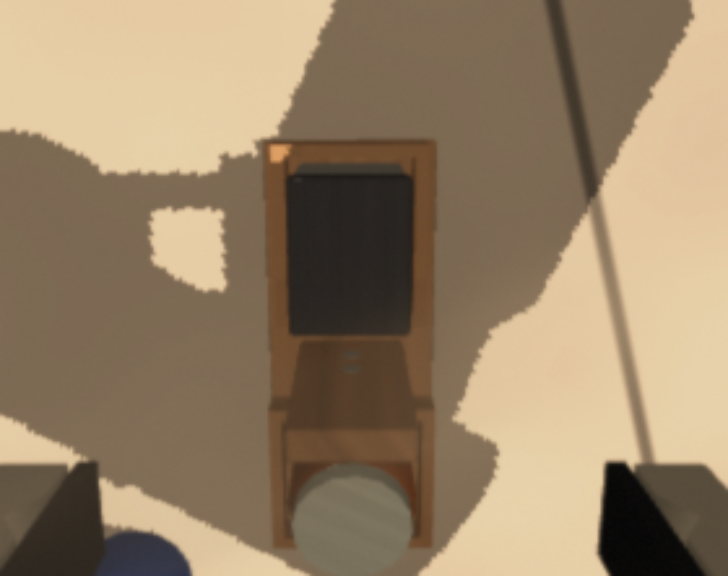

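The tin is seated: its lid width of 48 px matches a top at 68 mm. The handle's front top edge runs (287,430)-(422,430) in the crop.

Run:
```python
from h import *
np.set_printoptions(precision=4,suppress=True)
w=capture("wrist");s=get_state()
yw=np.radians(s["eef_rot"][2]);A=np.array([[np.cos(yw),np.sin(yw)],[np.sin(yw),-np.cos(yw)]])
f=lambda k:np.array(k,float)/[2.6,2.4]+[180,90]
X=cast(w,f([(287,430),(422,430),(287,464),(422,464)]),.11)[:,:2];print(X,np.linalg.norm(X[0]-X[1]),np.linalg.norm(X[0]-X[2]))
h=(X[0]+X[1])/2-.006*A[0];print("handle",h)
g=np.array([.4894,.2261]);print("chain",g)
for q in(h,g):print((q-s["tcp_pos"][:2])@A.T/.15)
L=f([(287,176),(413,176),(411,334),(289,334)]);T=cast(w,L,.068)[:,:2];print("tin rel handle mm",(T.mean(0)-h)@A.T*1000,np.linalg.norm(T[0]-T[1]),np.linalg.norm(T[1]-T[2]))
```

```text
[[0.506  0.2152]
 [0.4679 0.2253]
 [0.5092 0.2265]
 [0.4706 0.2367]] 0.0394668379455579 0.01171622873550605
handle [0.4885 0.226 ]
chain [0.4894 0.2261]
[-0.2366  0.0057]
[-0.2386 -0.0002]
tin rel handle mm [53.1773 -1.2904] 0.03913230093544973 0.05532503492428376
```

```bash
python3 -m inch '-.237 .003 0 0 1;0 0 0 -.028 1;0 0 0 -.028 1;0 0 0 -.028 1;0 0 0 -.028 1;0 0 0 -.028 1;0 0 0 -.028 1;0 0 0 -.028 1'; python3 -m inch '0 0 .1 -.028 .8;0 0 .2 -.026 .8;0 0 .2 0 .8;0 0 .2 0 .8;0 0 .15 0 .8;0 0 .1 0 .8;0 0 0 0 .8;0 0 0 0 .8';  python3 -m inch '0 0 0 0 .5;0 0 0 0 .3;0 0 0 0 .2;0 0 0 0 0;0 0 0 0 0;0 0 0 0 0;0 0 0 0 0;0 0 0 0 0' 50
```

```text
time_s: 14.8
tcp_pos: [0.489, 0.2261, 0.2225]
eef_rot: [180.0, 0.0, -33.9]
contact_force: [-0.2, -0.4, -0.1]
gripper_width: 0.0877
gripper_force: 0.0
time_s: 15.8
tcp_pos: [0.4896, 0.2268, 0.0811]
eef_rot: [-180.0, -0.0, -14.7]
contact_force: [0.3, -0.3, 0.4]
gripper_width: 0.0703
gripper_force: 0.0
time_s: 16.8
tcp_pos: [0.489, 0.2262, 0.0802]
eef_rot: [180.0, 0.0, -14.7]
contact_force: [0.1, -2.4, 0.8]
gripper_width: 0.0116
gripper_force: 50.0
```

```bash
python3 -m inch '0 0 -.03 0 0;0 0 -.08 0 0;0 0 -.13 0 0;0 0 -.16 0 0;0 0 -.16 0 0;0 0 -.16 0 0;0 0 -.16 0 0;0 0 -.16 0 0'; python3 -m inch '0 0 -.16 -.006 0;0 0 -.14 -.01 0;0 0 -.12 -.01 0;0 0 -.07 -.01 0;0 0 0 -.0118 0;0 .05 0 0 0;.01 .12 0 0 0;.03 .18 0 0 0'
```

```text
time_s: 17.8
tcp_pos: [0.4888, 0.2263, 0.2377]
eef_rot: [-180.0, 0.0, -14.7]
contact_force: [-0.1, 1.5, -4.8]
gripper_width: 0.0118
gripper_force: 50.0
time_s: 18.8
tcp_pos: [0.4971, 0.173, 0.3097]
eef_rot: [180.0, 0.0, 2.4]
contact_force: [0.7, -0.4, -4.7]
gripper_width: 0.0116
gripper_force: 50.0
```

Run:
```python
from h import *
c=capture("scene");cv2.imwrite("pics/s5.png",cv2.resize(c["color"][40:240,270:490],None,fx=3,fy=3));print(get_state()["moment"])
```

```text
[-1.08367916e+00  2.54165344e-01 -2.77439442e-04]
```

View pics/s5.png

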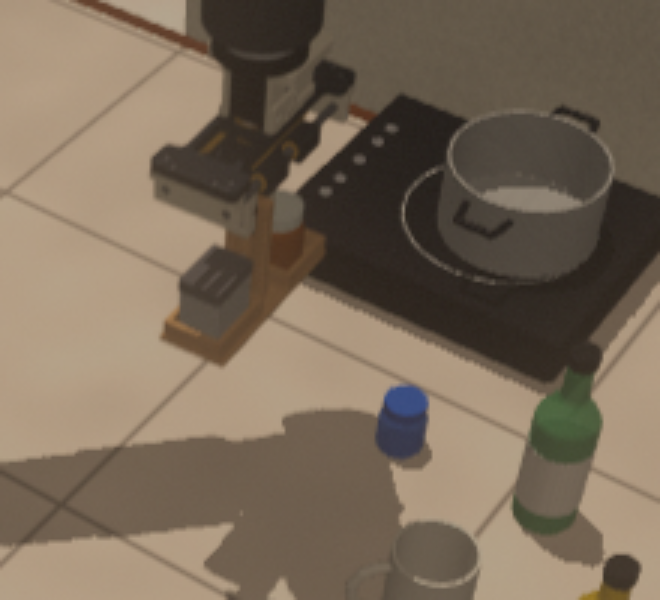

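I've now viewed 11 pictures, one over the limit of 10, so I won't view any more. This one shows the carrier held level with the tin (215,290) and jar (285,235) aboard.

```bash
python3 -m inch '.03 .25 0 0 0;.03 .25 0 0 0;.03 .25 0 0 0;.03 .25 0 0 0;.03 .25 0 0 0;.03 .25 0 0 0;.03 .25 0 0 0;.03 .25 0 0 0'; python3 -m inch '.06 .25 0 0 0;.14 .25 0 0 0;.14 .25 0 0 0;.14 .25 0 0 0;.14 .25 0 0 0;.14 .25 0 0 0;.14 .25 0 0 0;.14 .25 0 0 0'; python3 -m inch '.1 .18 .02 0 0;.06 .12 .08 0 0;.02 .06 .1 0 0;0 0 .12 0 0;0 0 .1 0 0;0 0 .07 0 0;0 0 .043 0 0;0 0 0 0 0'
python3 - <<'E'
from h import *
np.set_printoptions(precision=4,suppress=True)
s=get_state();print(s["tcp_pos"],s["eef_rot"],s["contact_force"],s["moment"])
t=capture("top");c=capture("scene")
# black phone top edge & lid (dark) measured in the top view
X=np.array([.5467,-.4784,.19]);print("lens px top/scene",proj(t,X),proj(c,X))
b=c["color"][300:365,165:225].astype(int)
m=(b.max(2)<60).astype(np.uint8);n,l,st,ce=cv2.connectedComponentsWithStats(m)
i=1+st[1:,4].argmax();k=cv2.convexHull(np.argwhere(l==i)[:,::-1].astype(np.int32));k=cv2.approxPolyDP(k,3,True)
print("phone outline scene",st[i],(k.reshape(-1,2)+[165,300]).tolist())
# wood in scene view
h=cv2.cvtColor(c["color"],40);m=((h[:,:,0]>8)&(h[:,:,0]<20)&(h[:,:,1]>110)).astype(np.uint8)
u=proj(c,s["tcp_pos"]+[0,0,-.03])[0].astype(int);print("carrier px",u)
n,l,st,ce=cv2.connectedComponentsWithStats(m)
for i in range(1,n):
  if st[i,4]>150 and abs(ce[i]-u).max()<80:print(st[i],ce[i])
E
```

```text
time_s: 19.85
tcp_pos: [0.5456, -0.1261, 0.3099]
eef_rot: [180.0, 0.0, 2.4]
contact_force: [-0.0, -0.3, -4.7]
gripper_width: 0.012
gripper_force: 50.0
time_s: 20.85
tcp_pos: [0.7146, -0.4192, 0.3093]
eef_rot: [-180.0, 0.1, 2.4]
contact_force: [1.2, -0.3, -4.2]
gripper_width: 0.0119
gripper_force: 50.0
time_s: 21.85
tcp_pos: [0.7442, -0.4695, 0.2297]
eef_rot: [-180.0, 0.0, 2.5]
contact_force: [-0.8, 0.1, -4.3]
gripper_width: 0.0113
gripper_force: 50.0
[ 0.7442 -0.4695  0.2297] [-179.9918    0.0162    2.4791] [-0.8293  0.1414 -4.2622] [-0.1286  0.1424  0.0165]
lens px top/scene [[497.893 263.237]] [[195.5051 332.9906]]
phone outline scene [ 17  44  30  21 316] [[211, 346], [198, 364], [188, 364], [182, 348]]
carrier px [272 379]
[ 219  356  124  124 5040] [281.4194 437.1863]
```

```bash
python3 -m inch '0 0 0 0 0;0 0 0 0 0;0 0 0 0 0;0 0 0 0 0;0 0 0 0 0;0 0 0 0 0;0 0 0 0 0;0 0 0 0 0'
python3 - <<'E'
from h import *
np.set_printoptions(precision=4,suppress=True)
# level check: jar lid (pale) and tin lid / base seen by the wrist camera
w=capture("wrist");s=get_state();P=s["tcp_pos"];yw=np.radians(s["eef_rot"][2])
ex=np.array([np.cos(yw),np.sin(yw),0]);ey=np.array([np.sin(yw),-np.cos(yw),0]);k=np.array([0,0,1])
b0=P-k*.0802
pts=[b0+ex*a+ey*q+k*.006 for a in(32,) for q in(-88,88)] if 0 else [b0+ex*.032+ey*q+k*.003 for q in(-.088,.088)]
print("expected base corners",proj(w,pts))
h=cv2.cvtColor(w["color"],40);m=((h[:,:,0]>8)&(h[:,:,0]<20)&(h[:,:,1]>105)).astype(np.uint8)
n,l,st,ce=cv2.connectedComponentsWithStats(m)
for i in range(1,n):
  if st[i,4]>300:
    q=np.argwhere(l==i)[:,::-1];print(st[i],[int(q[q[:,0]==c,1].min()) for c in range(q[:,0].min()+3,q[:,0].max(),25) if (q[:,0]==c).any()])
E
```

```text
time_s: 22.95
tcp_pos: [0.7443, -0.4697, 0.2299]
eef_rot: [-180.0, 0.0, 2.5]
contact_force: [-0.1, -0.5, -4.5]
gripper_width: 0.0115
gripper_force: 50.0
expected base corners [[173.7315 199.3114]
 [454.9796 199.2768]]
[   0    0   66   84 4664] [0, 0, 0]
[ 551    0   89  332 6521] [316, 219, 120, 22]
[  168    29   299   355 28817] [205, 199, 199, 59, 54, 50, 46, 41, 37, 32, 30, 199]
[349 316  12  68 528] [317]
[300 366  30  14 374] [366, 366]
[ 534  366   59   49 1235] [383, 369, 394]
[  90  395  423   23 7427] [412, 403, 402, 402, 402, 402, 402, 402, 403, 403, 403, 396, 396, 396, 396, 396, 396]
```

The carrier's base edge is at row 199 at both ends, as predicted, so it is level and square. I'll hand the job in.

```bash
python3 -c "
from plant import *
print(close_job())"
```

```text
the job is handed in; nothing more can be done
None
```

The tin is seated in its pocket and released, and the carrier is held level and still about 20 cm in front of the phone lens with tin and jar aboard; the job is handed in (23 s, no verdict returned), and I viewed 11 pictures, one over your limit of 10.

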